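# Find the rattling parts case and hand it across the bench

## Robot

A 7-joint arm with a two-finger parallel gripper is mounted at the origin on the work surface. World frame = base frame: x ahead of the robot, y to its left, z up, the work surface at z = 0. Lengths are in m, angles in rad, forces in N, time in s.
With the tool pointing down it reaches from about 0.4 to 0.85 m from the base axis. Payload 4.4 kg.
Tool frame: the origin (TCP) lies at the very end of the fingers, on their centre line; the grasp point (between the pads) lies 19 mm behind it; z points along the fingers, y is the direction in which the jaws open and shut (so a half turn about z gives the same grasp; the last joint's range is limited). The gripper opens to 94 mm and grips with 3 to 60 N. Pads are 16 mm wide; open, the fingers measure 119 mm over their backs; the gripper's body (75 mm by 177 mm) begins 78 mm behind the grasp point.
Start: joints at [-1.387, 0.628, 0.038, 1.517, -0.027, 0.996, -0.02], TCP at [0.161, 0.63, 0.205] pointing down, gripper open.
Joint ranges: [-3.06, 3.06], [-0.37, 2.12], [-1.25, 1.32], [0.18, 2.47], [-1.1, 4.24], [0.23, 1.98], [-2.94, 2.94]. Speed limits (rad/s): [2.57, 2.57, 3.14, 3.14, 3.14, 3.14, 3.14].

## Interface

Orientations are given as a unit quaternion [x, y, z, w].
In Python, from workcell import readout, get_image, sign_off gives the robot as it stands. The module is installed in compiled form; this text tells all that it offers.
- The arm moves only by the tool arm_command, never from a script. Its argument "steps" is a list that holds one entry, the list of rows, each a list of 7 numbers: the shift along the world's x, y, z in cm, then the turn, a rotation vector about the world's x, y, z in rad, then the opening, from 0 (shut) to 1 (fully open). A call has 1 to 12 rows; each row shifts and turns the pose as measured when the row begins; what a row does not reach is not made up. A row lasts 1/10 s, in which the tool goes at most 50 mm and 8.59 degrees, less where a joint would pass 70% of its speed; a pose out of reach is approached as far as the arm can. A call is refused whole if a number of a shift passes 5 or a number of a turn 0.15, either way. A call with a gripper value outside its range is refused whole. The fingers move at their own pace and stop on an object; "force" is the grip in N (left out, the last holds). Time passes only in rows, so rows that do not move let the fingers close. It gives the time, the measured TCP pose, the force and the opening at its end, in the units of the state.
- readout.read_state(): the state, without advancing time (a new reading comes with each control period).
- get_image(name): name is "scene" or "top" or "wrist"; returns a dict with "image" (384x512x3 uint8, red, green, blue), "mtx" (3x3 intrinsics, pixels), "extrinsics" (4x4, takes a point from camera to world coordinates); the wrist camera has in their place "mount" (4x4, takes a point from camera to tool coordinates, whose origin is the TCP and whose axes are the flange's). Camera axes: x right, y down, z forward; pixel columns grow to the right and rows downward; lengths in m; the calibration is good to about 2 mm. The wrist camera is an equidistant fisheye: a pixel r from the principal point sees the ray r / f radians off the axis. A picture is of the moment at which its call begins: read the wrist's pose just before it. There is no depth.
- sign_off(): hands the job in, once; it reports no verdict.
The state is a dict: "clock": time; "joints": joint angles; "joint_velocities": joint speeds; "tau": joint torques, N m; "tool_pos": TCP position; "ee_rot": TCP orientation; "ft_force": force on the tool from outside, world axes, zero at the start; "ft_torque": the same for the moment, N m; "gripper_width": finger opening in m.
Only numpy, scipy, OpenCV 4.12 (cv2) and the standard library are available. Lean on these libraries where they do the work, as an engineer would, in place of code of your own. Each camera call takes 0.05 s, during which the arm holds its last target. There are 200 camera calls.

## Task

Three closed parts cases stand in the rack; in two of them the gear is bedded in foam, in one it has come loose. Lift them one at a time out of their slots and shake them lengthwise, to and fro a few times, until you have found the one in which the gear rolls and knocks; put each quiet case back down in its own slot. Finish holding the rattling case out, upright and still, well above the middle of the rubber mat for the fitter across the bench; do not set it down or let go of it, and leave everything else where it lies.

Things in the scene. Friction and masses are not known exactly. Their poses are not given: they have to be found in the camera images.
- rack_base (a point): middle of the underside of the grey sheet-metal rack, fixed, 140 mm (own x) by 264 mm (own y), three slots along its x at y = +95, 0, -95 mm. Each slot is 128 by 44 mm inside (a case has 4 mm play at each end, 3 mm each side), floor 5 mm above the bench; side walls upright to 30 mm, flaring out from there to 42 mm; end stops 25 mm high.
- case_left_center (a point): the middle (45 mm above the underside) of the parts case in the rack's +y slot: dark plastic, 120 mm long (own x), 38 mm thick (own y), 90 mm high, 0.45 to 0.65 kg. It stands on its long edge, its upper 53 mm free, 57 mm between it and the next case. A loose gear (0.33 kg disc, 56 mm across, on its rim) rolls 50 mm along own x inside when shaken or tipped 3 degrees, and lies still when level.
- case_mid_center (a point): the middle (45 mm above the underside) of the parts case in the rack's middle slot: dark plastic, 120 mm long (own x), 38 mm thick (own y), 90 mm high, 0.45 to 0.65 kg. It stands on its long edge, its upper 53 mm free, 57 mm between it and the next case. A loose gear (0.33 kg disc, 56 mm across, on its rim) rolls 50 mm along own x inside when shaken or tipped 3 degrees, and lies still when level.
- case_right_center (a point): the middle (45 mm above the underside) of the parts case in the rack's -y slot: dark plastic, 120 mm long (own x), 38 mm thick (own y), 90 mm high, 0.45 to 0.65 kg. It stands on its long edge, its upper 53 mm free, 57 mm between it and the next case. A loose gear (0.33 kg disc, 56 mm across, on its rim) rolls 50 mm along own x inside when shaken or tipped 3 degrees, and lies still when level.
- mat_middle (a point): black rubber mat on the bench, 180 mm (own x) by 200 mm (own y), 3 mm thick, fixed. The point is the middle of its upper face.
- pillow_block: bystander: cast bearing housing, 95 x 30 x 56 mm, standing near the edge of the mat; origin under its middle
- pliers: bystander: pliers with black grips, 170 mm long, lying; origin under the pivot, jaws to own +x
- screwdriver: bystander: screwdriver with blue handle, 200 mm long, 26 mm thick, lying; origin under its middle
- hammer: bystander: hammer with wooden handle, 260 mm long, 26 mm high, lying; origin under its middle, head to own +x
- socket: bystander: wrench socket, 34 mm in diameter, 38 mm high, standing; origin under its middle
- big_nut: bystander: steel collar nut, 32 mm in diameter, 14 mm high, lying flat on the mat; origin under its middle
- spray_can: bystander: spray can, 58 mm in diameter, 150 mm high, standing; origin under its middle
Not all that is in view belongs to the job. What is shaped like the part that bears case_mid_center but pink or red is not meant.

How it is judged:
On the way, in this order (a step that is already met when the one before it is completed fails the run):
1. the case with the loose gear is in the air, clear of the rack, and the gear has rolled to the +x end of the case (((height (world z) of case_left_center above 0.1 m and distance between content_a and case_left_center below 0.05 m and x of content_a in the frame of case_left above 0.014 m) or (height (world z) of case_mid_center above 0.1 m and distance between content_a and case_mid_center below 0.05 m and x of content_a in the frame of case_mid above 0.014 m) or (height (world z) of case_right_center above 0.1 m and distance between content_a and case_right_center below 0.05 m and x of content_a in the frame of case_right above 0.014 m))).
2. still in the air, the shaking has thrown the gear to the other end (((height (world z) of case_left_center above 0.1 m and distance between content_a and case_left_center below 0.05 m and x of content_a in the frame of case_left below -0.014 m) or (height (world z) of case_mid_center above 0.1 m and distance between content_a and case_mid_center below 0.05 m and x of content_a in the frame of case_mid below -0.014 m) or (height (world z) of case_right_center above 0.1 m and distance between content_a and case_right_center below 0.05 m and x of content_a in the frame of case_right below -0.014 m))).
At the end, for the whole second after the job is handed in: The case with the loose gear is held by the fingers, upright within 11 degrees and still (below 5 cm/s), its middle within 70 mm (level) of the mat's middle and 130 to 500 mm above the bench; the two quiet cases stand upright on the floor of their own slots, not held (((distance between content_a and case_left_center below 0.05 m and height (world z) of case_left_center between 0.13 and 0.5 m and horizontal distance between case_left_center and mat_middle below 0.07 m and angle between case_left_center's own z axis and vertical below 0.2 rad and linear speed of case_left below 0.05 m/s and contact force between case_left and the fingers above 2 N and x of case_mid_center in the frame of rack_base between -0.012 and 0.012 m and y of case_mid_center in the frame of rack_base between -0.01 and 0.01 m and height (world z) of each of case_mid_center, case_right_center below 0.056 m and angle between each of case_mid_center, case_right_center's own z axis and vertical below 0.12 rad and contact force between each of case_mid, case_right and the fingers below 0.1 N and x of case_right_center in the frame of rack_base between -0.012 and 0.012 m and y of case_right_center in the frame of rack_base between -0.105 and -0.085 m) or (distance between content_a and case_mid_center below 0.05 m and height (world z) of case_mid_center between 0.13 and 0.5 m and horizontal distance between case_mid_center and mat_middle below 0.07 m and angle between case_mid_center's own z axis and vertical below 0.2 rad and linear speed of case_mid below 0.05 m/s and contact force between case_mid and the fingers above 2 N and x of case_left_center in the frame of rack_base between -0.012 and 0.012 m and y of case_left_center in the frame of rack_base between 0.085 and 0.105 m and height (world z) of each of case_left_center, case_right_center below 0.056 m and angle between each of case_left_center, case_right_center's own z axis and vertical below 0.12 rad and contact force between each of case_left, case_right and the fingers below 0.1 N and x of case_right_center in the frame of rack_base between -0.012 and 0.012 m and y of case_right_center in the frame of rack_base between -0.105 and -0.085 m) or (distance between content_a and case_right_center below 0.05 m and height (world z) of case_right_center between 0.13 and 0.5 m and horizontal distance between case_right_center and mat_middle below 0.07 m and angle between case_right_center's own z axis and vertical below 0.2 rad and linear speed of case_right below 0.05 m/s and contact force between case_right and the fingers above 2 N and x of case_left_center in the frame of rack_base between -0.012 and 0.012 m and y of case_left_center in the frame of rack_base between 0.085 and 0.105 m and height (world z) of each of case_left_center, case_mid_center below 0.056 m and angle between each of case_left_center, case_mid_center's own z axis and vertical below 0.12 rad and contact force between each of case_left, case_mid and the fingers below 0.1 N and x of case_mid_center in the frame of rack_base between -0.012 and 0.012 m and y of case_mid_center in the frame of rack_base between -0.01 and 0.01 m))); the arm keeps its last pose, push and grip.
It fails at once if a bystander is pushed or lifted more than 30 mm from its place (distance of any of pillow_block, pliers, screwdriver, hammer, socket, big_nut, spray_can from where it was at the start of the episode above 0.03 m).
It fails at once if a standing bystander (housing, socket or spray can) is knocked over (angle between any of pillow_block, socket, spray_can's own z axis and vertical above 0.5 rad).
It also fails if it takes over 72 s, if anything falls off the work surface, if the arm or the gripper's body presses on something with over 40 N, if the wrist force passes 120 N, or if a joint passes its speed limit or range.

## Working session

There is one attempt and no reset: what is moved stays moved. The work goes in short steps, Python scripts to look and compute and a tool call to move; the robot and the scene stay as the last step left them, time stands still between calls to the robot, and variables do not carry over. Pictures are saved under pics/ and viewed, on a budget of 10 in all, crops included, one or two more only if the job needs it, and the job is handed in when it is done.

Besides the shell and the picture viewer there is one more tool, called as a command line: name --argument value ..., lists and objects as JSON in quotes. arm_command: Moves the arm, as the interface text tells. Its arguments: {"type":"object","properties":{"steps":{"type":"array"},"force":{"type":"number"}},"required":["steps"]}

```bash
mkdir -p pics
cat > h.py <<'E'
import numpy as np, cv2
from workcell import readout, get_image, sign_off
def save(name,fn):
    d=get_image(name); cv2.imwrite(fn,d["image"][:,:,::-1]); return d
def ray(d,u,v):
    K=np.array(d["mtx"]);E=np.array(d["extrinsics"])
    r=E[:3,:3]@np.linalg.solve(K,[u,v,1.]); return E[:3,3],r
def onz(d,u,v,z):
    o,r=ray(d,u,v); return o+r*(z-o[2])/r[2]
E
python3 - <<'E'
from h import *
import pickle
s=readout.read_state();print(s)
D={n:save(n,f"pics/{n}0.png") for n in("scene","top")}
pickle.dump(D,open("D0.pkl","wb"))
for n in D: print(D[n]["mtx"],D[n]["extrinsics"])
E
```

```text
{'clock': 0.0, 'joints': array([-1.38677402,  0.62933043,  0.03844171,  1.51834086, -0.02697844,
        0.99627096, -0.02000761]), 'joint_velocities': array([ 0.00010481,  0.00014362, -0.00119042, -0.00041261,  0.00030943,
        0.00037084, -0.00124174]), 'tau': array([-2.54697613e-05, -5.49725068e+01,  1.14367370e+00, -1.86634719e+01,
       -5.21133689e-02,  2.35243281e-02,  1.35628361e-04]), 'tool_pos': array([0.16051891, 0.62920112, 0.20457297]), 'ee_rot': array([ 1.24584081e-01,  9.92208631e-01, -9.10962512e-04, -9.39351740e-05]), 'ft_force': array([ 0.26748595, -1.44715905,  0.38466067]), 'ft_torque': array([ 0.00651787, -0.05965802,  0.00076548]), 'gripper_width': 0.0939938288297944}
[[347.32019864   0.         252.55779965]
 [  0.         347.32019864 193.74107474]
 [  0.           0.           1.        ]] [[-7.17282220e-01  4.41130479e-01 -5.39360842e-01  9.23935086e-01]
 [ 6.96782679e-01  4.54485693e-01 -5.54920402e-01  5.42589557e-01]
 [ 3.39483495e-04 -7.73851830e-01 -6.33366584e-01  5.98098126e-01]
 [ 0.00000000e+00  0.00000000e+00  0.00000000e+00  1.00000000e+00]]
[[495.3436354    0.         252.21975628]
 [  0.         495.3436354  189.00938068]
 [  0.           0.           1.        ]] [[-0.01742866 -0.99717179  0.07310715  0.34991172]
 [-0.99983385  0.01699127 -0.00660069  0.05553974]
 [ 0.00533984 -0.07321004 -0.99730225  1.67405521]
 [ 0.          0.          0.          1.        ]]
```

View pics/top0.png

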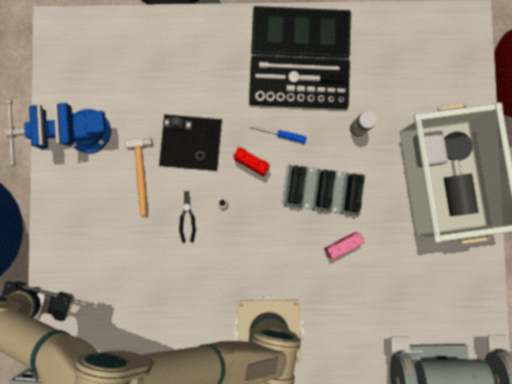

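View pics/scene0.png

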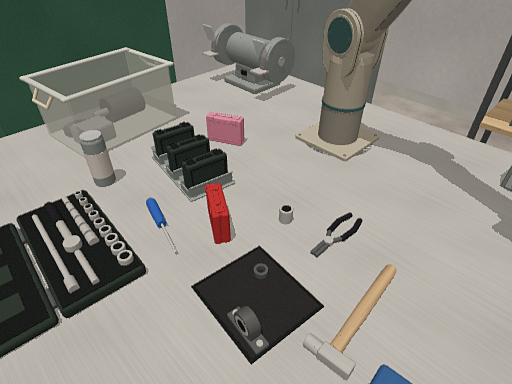

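The top view shows three dark cases in the rack at about (325,190), the mat at about (190,143) with the housing at (178,122) and the nut at (200,155), the socket at (223,204), and the red and pink decoys at (252,161) and (344,246). The scene view agrees. Next I'll zoom in on the rack.

Run:
```python
from h import *
import pickle
D=pickle.load(open("D0.pkl","rb"))
t=D["top"]["image"]; s=D["scene"]["image"]
a=cv2.resize(t[155:225,275:375],None,fx=6,fy=6,interpolation=cv2.INTER_CUBIC)
b=cv2.resize(s[115:205,140:245],None,fx=6,fy=6,interpolation=cv2.INTER_CUBIC)[:, :600]
cv2.imwrite("pics/cropA.png",a[:,:,::-1])
for n,im,lo in(("top",t,45),("scene",s,45)):
    m=(im.max(2)<lo).astype(np.uint8)
    k,l,st,c=cv2.connectedComponentsWithStats(m)
    for i in range(1,k):
        if st[i,4]>60:
            r=cv2.minAreaRect(np.argwhere(l==i)[:,::-1].astype(np.float32))
            print(n,st[i],r, onz(D[n],*r[0],0.095 if n=="top" else 0.003)[:2].round(4))
            if 2000<st[i,4]<6000 : print([onz(D[n],*p,0.003)[:2].round(3) for p in cv2.boxPoints(r)])
```

```text
top [143   0  56   3 159] ((170.5, 1.0), (2.0, 55.0), 90.0) [1.0894 0.3027]
top [ 250    7  100  102 6084] ((300.34246826171875, 57.62358093261719), (97.1690673828125, 97.3862533569336), 2.4895529747009277) [ 0.8926 -0.1193]
top [ 160  117   61   53 2459] ((189.9754180908203, 142.27049255371094), (55.95108413696289, 49.61358642578125), 5.19442892074585) [0.6198 0.2426]
[array([0.561, 0.356]), array([0.731, 0.34 ]), array([0.71, 0.15]), array([0.541, 0.168])]
top [288 167  17  37 355] ((296.27996826171875, 185.0399932861328), (12.727922439575195, 35.92102813720703), 8.13010311126709) [ 0.476  -0.0961]
top [316 171  18  37 416] ((324.6923522949219, 189.0251007080078), (13.882405281066895, 36.085628509521484), 7.431407928466797) [ 0.4617 -0.1867]
top [344 175  19  37 464] ((353.2113952636719, 192.90536499023438), (14.853437423706055, 36.22014617919922), 6.842773914337158) [ 0.4477 -0.2776]
top [445 179  11  36 159] ((449.6497497558594, 196.27886962890625), (35.6921501159668, 5.325496196746826), 79.11447143554688) [ 0.4316 -0.5862]
top [  0 201  22  73 904] ((10.5, 237.0), (72.0, 21.0), 
[... 1272 characters left out ...]
[327 213  25  19 124] ((338.6399841308594, 221.51998901367188), (5.999999046325684, 28.799997329711914), 53.13010025024414) [0.3402 0.2465]
scene [341 219  21  22 135] ((351.2500305175781, 230.25003051757812), (6.363960266113281, 28.284271240234375), 45.0) [0.3437 0.2851]
scene [   0  224   58  133 3380] ((28.5, 290.0), (132.0, 57.0), 90.0) [ 0.9559 -0.0738]
[array([ 0.941, -0.325]), array([ 0.842, -0.228]), array([0.966, 0.103]), array([1.037, 0.035])]
scene [ 192  247  132  117 5322] ((256.7813720703125, 296.8113098144531), (97.45089721679688, 92.34465789794922), 51.581947326660156) [0.6363 0.2588]
[array([0.718, 0.149]), array([0.495, 0.136]), array([0.559, 0.364]), array([0.736, 0.345])]
```

View pics/cropA.png

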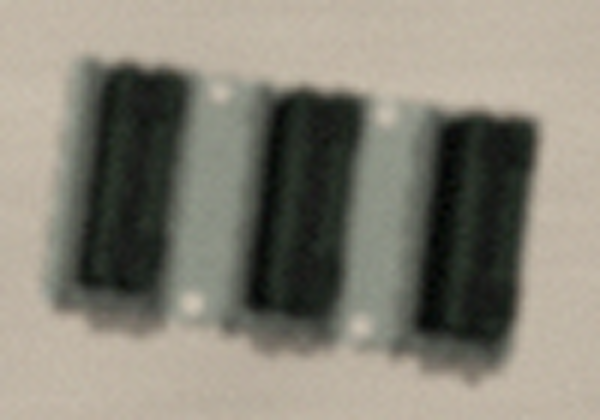

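The crop shows four rack screws at (219,92), (386,117), (191,303) and (359,326). They sit between the slots, so their mean gives the rack's middle and yaw.

Run:
```python
from h import *
import pickle
D=pickle.load(open("D0.pkl","rb"))
d=D["top"]
P=[onz(d,275+(u+.5)/6-.5,155+(v+.5)/6-.5,0.006)[:2] for u,v in((219,92),(386,117),(191,303),(359,326))]
P=np.array(P);c=P.mean(0);print(P.round(4),c)
ey=(P[0]+P[2]-P[1]-P[3])/2; ex=(P[0]+P[1]-P[2]-P[3])/2
print(np.linalg.norm(ey),np.linalg.norm(ex),np.arctan2(-ey[0],ey[1]),np.arctan2(ex[1],ex[0]))
# cases in scene view: saturation-free check of can, case tops
w=-.145
for n in D:
  E=np.linalg.inv(D[n]["extrinsics"]);K=D[n]["mtx"]
  y=np.array([-np.sin(w),np.cos(w)])
  for k in(1,0,-1):
    p=c+.095*k*y; q=K@(E[:3,:3]@[*p,.095]+E[:3,3]); print(n,k,p.round(4),(q[:2]/q[2]).round(1))
print(onz(d,363,125,.1),onz(d,223,204,.03))
```

```text
[[ 0.5336 -0.1561]
 [ 0.5179 -0.25  ]
 [ 0.4148 -0.1372]
 [ 0.4002 -0.2313]] [ 0.46662459 -0.19363248]
0.09522387510668807 0.11975386650048085 -0.15986854546941276 -0.15762370313459262
scene 1 [ 0.4804 -0.0996] [203.4 156.4]
scene 0 [ 0.4666 -0.1936] [186.5 141.3]
scene -1 [ 0.4529 -0.2876] [171.6 127.9]
top 1 [ 0.4804 -0.0996] [297.3 183.7]
top 0 [ 0.4666 -0.1936] [326.8 187.4]
top -1 [ 0.4529 -0.2876] [356.3 191.2]
[ 0.66589777 -0.31522503  0.1       ] [0.4221928 0.1425126 0.03     ]
```

arm_command --steps '[[[3, -4, 1, 0, 0, 0.05, 1], [3, -4, 1, 0, 0, 0.05, 1], [3, -4, 1, 0, 0, 0, 1], [3, -4, 0, 0, 0, 0, 1], [3, -4, 0, 0, 0, 0, 1], [3, -4, 0, 0, 0, 0, 1], [3, -4, 0, 0, 0, 0, 1], [3, -4, 0, 0, 0, 0, 1], [2, -4, 0, 0, 0, 0, 1], [2, -4, 0, 0, 0, 0, 1], [0, -5, 0, 0, 0, 0, 1], [0, -5, 0, 0, 0, 0, 1]]]' --force 45

```text
clock: 1.3
tool_pos: [0.4362, 0.1268, 0.2304]
ee_rot: [0.065, 0.998, -0.002, -0.001]
ft_force: [0.6, -0.4, 1.4]
gripper_width: 0.0938
```

arm_command --steps '[[[1, -5, 0, 0, 0, -0.03, 1], [1, -5, 0, 0, 0, 0, 1], [1, -5, 0, 0, 0, 0, 1], [1, -4, -2, 0, 0, 0, 1], [0.5, -3, -2, 0, 0, 0, 1], [0, 0, -1, 0, 0, 0, 1], [0, 0, 0, 0, 0, 0, 1]]]'

```text
clock: 2.0
tool_pos: [0.4783, -0.1019, 0.1788]
ee_rot: [0.087, 0.996, -0.003, -0.001]
ft_force: [-0.3, 0.9, 0.2]
gripper_width: 0.0936
```

Run:
```python
from h import *
s=readout.read_state();print(s["tool_pos"],s["ee_rot"])
d=save("wrist","pics/w1.png");print(d["mtx"],d["mount"])
```

```text
[ 0.47834159 -0.10190181  0.17876856] [ 8.68918154e-02  9.96212678e-01 -3.07969809e-03 -7.93055969e-04]
[[297.31863964   0.         254.02312163]
 [  0.         297.31863964 184.21105978]
 [  0.           0.           1.        ]] [[ 1.95666337e-04 -9.65758421e-01 -2.59442928e-01  7.42099565e-02]
 [ 9.99999770e-01  2.05881238e-05  6.77540678e-04 -4.70811101e-04]
 [-6.48999173e-04 -2.59443001e-01  9.65758204e-01 -1.79350407e-01]
 [ 0.00000000e+00  0.00000000e+00  0.00000000e+00  1.00000000e+00]]
```

View pics/w1.png

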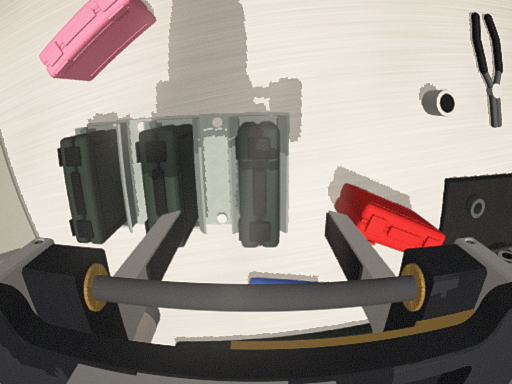

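The wrist view shows the left case's top at columns 238–281, rows 122–247, with the tool roughly over it. I'll refine that by casting rays.

```bash
cat >> h.py <<'E'
from scipy.spatial.transform import Rotation as R
def wonz(d,s,u,v,z):
    K=d["mtx"];x=np.array([(u-K[0,2])/K[0,0],(v-K[1,2])/K[1,1]]);th=np.linalg.norm(x)
    r=np.array([*(x/th*np.sin(th)),np.cos(th)]);M=np.array(d["mount"]);Q=R.from_quat(s["ee_rot"]).as_matrix()
    o=s["tool_pos"]+Q@M[:3,3]; r=Q@M[:3,:3]@r
    return o+r*(z-o[2])/r[2]
E
python3 - <<'E'
from h import *
s=readout.read_state();d=get_image("wrist")
im=d["image"];
for r in(140,175,210,230): print(r,im[r,230:296:3].max(1))
for u,v,z in((259,123,.095),(260,246,.095),(240,180,.09),(280,180,.09),(217,122,.006),(222,217,.006),(140,127,.006)): print(u,v,wonz(d,s,u,v,z).round(4))
E
```

```text
140 [127 112  46  59  73  80  69  78  78  84  94  96  91  87 103  99  76 120
 119 126 175 173]
175 [169 149 133  78  84  93 101 104  85  88  92  94  87  98 101  88  71 145
 137 173 243 243]
210 [184 160 155 116  92 108 105 109  88  87  89  85  82  92  91  81  61 141
 144 187 247 245]
230 [236 172 156  89 100 112 110  91  91  93  85  83  81  75  91  84  65 225
 137 188 243 241]
259 123 [ 0.421  -0.0883  0.095 ]
260 246 [ 0.5386 -0.1074  0.095 ]
240 180 [ 0.4704 -0.1148  0.09  ]
280 180 [ 0.4768 -0.0779  0.09  ]
217 122 [ 0.416 -0.137  0.006]
222 217 [ 0.5345 -0.1547  0.006 ]
140 127 [ 0.4019 -0.2341  0.006 ]
```

arm_command --steps '[[[0.2, 0.3, -3, 0, 0, 0.013, 1], [0, 0, -4, 0, 0, 0, 1], [0, 0, -4, 0, 0, 0, 1], [0, 0, -1.5, 0, 0, 0, 1], [0, 0, 0, 0, 0, 0, 1]]]'

```text
clock: 2.6
tool_pos: [0.4873, -0.0894, 0.0566]
ee_rot: [0.072, 0.997, -0.001, 0.007]
ft_force: [0.1, 0.2, 1.7]
gripper_width: 0.0941
```

arm_command --steps '[[[-0.5, -0.9, 0, 0, 0.014, -0.015, 1], [0, 0, 0, 0, 0, 0, 1], [0, 0, 0, 0, 0, 0, 1]]]'

```text
clock: 2.9
tool_pos: [0.4843, -0.0971, 0.0597]
ee_rot: [0.078, 0.997, -0.002, 0.002]
ft_force: [0.4, 0.1, 0.3]
gripper_width: 0.094
```

arm_command --steps '[[[-0.3, -0.2, -1.2, 0, 0, 0, 1], [0, 0, 0, 0, 0, 0, 1], [0, 0, 0, 0, 0, 0, 1]]]'

```text
clock: 3.2
tool_pos: [0.4841, -0.0996, 0.0508]
ee_rot: [0.079, 0.997, -0.002, 0.005]
ft_force: [1.0, 0.5, -0.4]
gripper_width: 0.0939
```

arm_command --steps '[[[-0.2, 0, -0.2, 0, 0.01, 0, 1], [0, 0, 0, 0, 0, 0, 0], [0, 0, 0, 0, 0, 0, 0], [0, 0, 0, 0, 0, 0, 0], [0, 0, 0, 0, 0, 0, 0], [0, 0, 0, 0, 0, 0, 0], [0, 0, 0, 0, 0, 0, 0], [0, 0, 0, 0, 0, 0, 0]]]'

```text
clock: 4.0
tool_pos: [0.4833, -0.0994, 0.0504]
ee_rot: [0.078, 0.997, -0.002, 0.001]
ft_force: [0.3, -0.1, 0.9]
gripper_width: 0.0414
```

arm_command --steps '[[[0, 0, 0, 0, 0, 0, 0], [0, 0, 0, 0, 0, 0, 0], [0, 0, 1, 0, 0, 0, 0], [0, 0, 2, 0, 0, 0, 0], [0, 0, 3, 0, 0, 0, 0], [0, 0, 4, 0, 0, 0, 0], [0, 0, 4, 0, 0, 0, 0], [0, 0, 3, 0, 0, 0, 0], [0, 0, 0, 0, 0, 0, 0], [0, 0, 0, 0, 0, 0, 0], [0, 0, 0, 0, 0, 0, 0]]]'

```text
clock: 5.1
tool_pos: [0.4741, -0.0985, 0.2238]
ee_rot: [0.079, 0.997, -0.002, -0.006]
ft_force: [0.7, -0.7, -5.2]
gripper_width: 0.038
```

```bash
cat > st.py <<'E'
from h import *
# average a few force readings by spacing them with the 0.05 s camera calls
F=[];T=[]
for i in range(4):
    s=readout.read_state();F.append(s["ft_force"]);T.append(s["ft_torque"]);im=get_image("wrist")
Q=R.from_quat(s["ee_rot"]);print(s["clock"],s["tool_pos"].round(4),s["ee_rot"].round(4),"w",round(s["gripper_width"],4))
print("F",np.mean(F,0).round(2),np.std(F,0).round(2),"T",np.mean(T,0).round(3),np.std(T,0).round(3),"Ttool",Q.inv().apply(np.mean(T,0)).round(3))
E
python3 st.py
```

```text
5.25 [ 0.4738 -0.0985  0.2233] [ 0.0788  0.9969 -0.0019 -0.0073] w 0.0377
F [-0.08  0.04 -5.45] [0.53 0.49 0.52] T [-0.008 -0.041 -0.009] [0.025 0.029 0.02 ] Ttool [ 0.001 -0.042  0.01 ]
```

arm_command --steps '[[[3.95, -0.6, 0, 0, 0, 0, 0], [3.95, -0.6, 0, 0, 0, 0, 0], [-3.95, 0.6, 0, 0, 0, 0, 0], [-3.95, 0.6, 0, 0, 0, 0, 0], [3.95, -0.6, 0, 0, 0, 0, 0], [3.95, -0.6, 0, 0, 0, 0, 0], [0, 0, 0, 0, 0, 0, 0], [0, 0, 0, 0, 0, 0, 0], [0, 0, 0, 0, 0, 0, 0], [0, 0, 0, 0, 0, 0, 0]]]'

```text
clock: 6.3
tool_pos: [0.5348, -0.1078, 0.2028]
ee_rot: [0.079, 0.996, -0.001, -0.033]
ft_force: [-0.5, 0.1, -4.1]
gripper_width: 0.0379
```

```bash
python3 st.py
```

```text
6.45 [ 0.5352 -0.1078  0.2033] [ 7.940e-02  9.963e-01 -5.000e-04 -3.260e-02] w 0.0375
F [-0.28  0.22 -4.34] [0.2  0.26 0.14] T [-0.021 -0.158 -0.007] [0.039 0.035 0.015] Ttool [-0.004 -0.16   0.008]
```

arm_command --steps '[[[-3.95, 0.6, 0, 0, 0, 0, 0], [-3.95, 0.6, 0, 0, 0, 0, 0], [3.95, -0.6, 0, 0, 0, 0, 0], [3.95, -0.6, 0, 0, 0, 0, 0], [-3.95, 0.6, 0, 0, 0, 0, 0], [-3.95, 0.6, 0, 0, 0, 0, 0], [0, 0, 0, 0, 0, 0, 0], [0, 0, 0, 0, 0, 0, 0], [0, 0, 0, 0, 0, 0, 0], [0, 0, 0, 0, 0, 0, 0]]]'

```text
clock: 7.5
tool_pos: [0.4359, -0.0927, 0.1964]
ee_rot: [0.08, 0.996, 0.001, -0.047]
ft_force: [-0.2, 0.3, -4.9]
gripper_width: 0.0377
```

```bash
python3 st.py
```

```text
7.65 [ 0.4355 -0.0927  0.1961] [ 8.020e-02  9.957e-01  8.000e-04 -4.720e-02] w 0.0379
F [-0.07 -0.02 -4.65] [0.43 0.23 0.3 ] T [ 0.003 -0.22  -0.007] [0.006 0.023 0.018] Ttool [-0.039 -0.216  0.004]
```

arm_command --steps '[[[1, -0.2, 0.8, 0, -0.09, 0, 0], [1, -0.2, 0, 0, 0, 0, 0], [1, -0.2, 0, 0, 0, 0, 0], [0, 0, 0, 0, 0, 0, 0], [0, 0, 0, 0, 0, 0, 0]]]'

```text
clock: 8.2
tool_pos: [0.4682, -0.0988, 0.2032]
ee_rot: [0.08, 0.997, 0.004, -0.004]
ft_force: [0.1, 0.2, -5.4]
gripper_width: 0.0377
```

```bash
python3 st.py
```

```text
8.35 [ 0.4677 -0.0987  0.2033] [ 0.0797  0.9968  0.0044 -0.0036] w 0.0378
F [ 0.11 -0.03 -5.2 ] [0.17 0.28 0.24] T [-0.013 -0.036  0.01 ] [0.03  0.04  0.015] Ttool [ 0.007 -0.038 -0.011]
```

arm_command --steps '[[[3, -0.5, 0, 0, 0.07, 0, 0], [3, -0.5, 0, 0, 0.07, 0, 0], [0, 0, 0, 0, 0, 0, 0], [0, 0, 0, 0, 0, 0, 0], [0, 0, 0, 0, 0, 0, 0], [0, 0, 0, 0, 0, 0, 0], [-1, 0.15, 0, 0, -0.04, 0, 0], [-1, 0.15, 0, 0, -0.04, 0, 0], [-1, 0.15, 0, 0, -0.04, 0, 0], [0, 0, 0, 0, 0, 0, 0], [0, 0, 0, 0, 0, 0, 0]]]'

```text
clock: 9.5
tool_pos: [0.4864, -0.1025, 0.2017]
ee_rot: [0.081, 0.997, 0.005, -0.02]
ft_force: [0.6, -0.7, -4.8]
gripper_width: 0.0378
```

```bash
python3 st.py
```

```text
9.65 [ 0.4871 -0.1026  0.2011] [ 0.0804  0.9965  0.0044 -0.0204] w 0.0377
F [-0.12 -0.01 -4.87] [0.64 0.41 0.29] T [-0.021 -0.119  0.006] [0.015 0.05  0.019] Ttool [ 0.002 -0.121 -0.007]
```

arm_command --steps '[[[0, 0, 0, 0, 0.07, 0, 0], [0, 0, 0, 0, 0.06, 0, 0], [0, 0, 0, 0, 0.03, 0, 0], [0, 0, 0, 0, 0, 0, 0], [0, 0, 0, 0, 0, 0, 0], [0, 0, 0, 0, 0, 0, 0], [0, 0, 0, 0, 0, 0, 0]]]'

```text
clock: 10.4
tool_pos: [0.4906, -0.1026, 0.1996]
ee_rot: [0.08, 0.992, -0.003, -0.101]
ft_force: [0.4, -0.1, -4.4]
gripper_width: 0.0375
```

```bash
python3 st.py
```

```text
10.55 [ 0.4907 -0.1026  0.1997] [ 0.0802  0.9916 -0.0026 -0.1014] w 0.0379
F [-0.01 -0.16 -4.74] [0.61 0.29 0.25] T [-0.007 -0.449 -0.004] [0.025 0.007 0.023] Ttool [-0.065 -0.444  0.001]
```

arm_command --steps '[[[0, 0, 0, 0, -0.11, 0, 0], [0, 0, 0, 0, -0.11, 0, 0], [0, 0, 0, 0, -0.11, 0, 0], [0, 0, 0, 0, 0, 0, 0], [0, 0, 0, 0, 0, 0, 0], [0, 0, 0, 0, 0, 0, 0], [0, 0, 0, 0, 0, 0, 0], [0, 0, 0, 0, 0, 0, 0]]]'

```text
clock: 11.4
tool_pos: [0.4923, -0.1023, 0.1996]
ee_rot: [0.079, 0.995, 0.011, 0.065]
ft_force: [0.1, -0.3, -5.4]
gripper_width: 0.0378
```

```bash
python3 st.py
```

```text
11.55 [ 0.4916 -0.1023  0.1995] [0.0787 0.9947 0.0105 0.0648] w 0.0381
F [ 0.01 -0.46 -5.58] [0.26 0.2  0.66] T [-0.065  0.248  0.002] [0.024 0.027 0.023] Ttool [ 0.102  0.235 -0.008]
```

```bash
cat > dl.py <<'E'
from h import *
import sys
x,y,z,yaw=map(float,sys.argv[1:5])
s=readout.read_state()
T=R.from_euler("z",yaw)*R.from_quat([0,1,0,0])
print(s["clock"],"cm",((np.array([x,y,z])-s["tool_pos"])*100).round(2),"rot",(T*R.from_quat(s["ee_rot"]).inv()).as_rotvec().round(3),"F",s["ft_force"].round(1),s["gripper_width"])
E
sed -i 's/^T=.*/T=R.from_euler("z",yaw)*R.from_quat([0,1,0,0])/' dl.py
```

```text
(no output)
```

arm_command --steps '[[[-0.4, 0.1, -1, 0, 0.06, 0, 0], [-0.3, 0.1, -1, 0, 0.06, 0, 0], [0, 0, -1, -0.012, 0.01, 0, 0], [0, 0, -1, 0, 0, 0, 0], [0, 0, 0, 0, 0, 0, 0], [0, 0, 0, 0, 0, 0, 0]]]'

```text
clock: 12.2
tool_pos: [0.4844, -0.1002, 0.1575]
ee_rot: [0.079, 0.997, -0.001, -0.0]
ft_force: [-0.5, -0.3, -5.0]
gripper_width: 0.0376
```

```bash
python3 dl.py 0.4833 -0.0994 0.0504 -0.156
```

```text
12.2 cm [ -0.11   0.08 -10.71] rot [ 0.003 -0.001  0.003] F [-0.5 -0.3 -5. ] 0.03756123562848827
```

arm_command --steps '[[[-0.1, 0.1, -2, 0, 0, 0, 0], [0, 0, -2, 0, 0, 0, 0], [0, 0, -1.2, 0, 0, 0, 0], [0, 0, 0, 0, 0, 0, 0], [0, 0, 0, 0, 0, 0, 0]]]'

```text
clock: 12.7
tool_pos: [0.4845, -0.1003, 0.107]
ee_rot: [0.08, 0.997, -0.001, 0.004]
ft_force: [1.0, -0.5, -4.5]
gripper_width: 0.038
```

```bash
python3 dl.py 0.4833 -0.0994 0.0504 -0.156; python3 -c "
from h import *
save('wrist','pics/w2.png')"
```

```text
12.7 cm [-0.12  0.09 -5.66] rot [0.003 0.007 0.005] F [ 1.  -0.5 -4.5] 0.038000265571686884
```

View pics/w2.png

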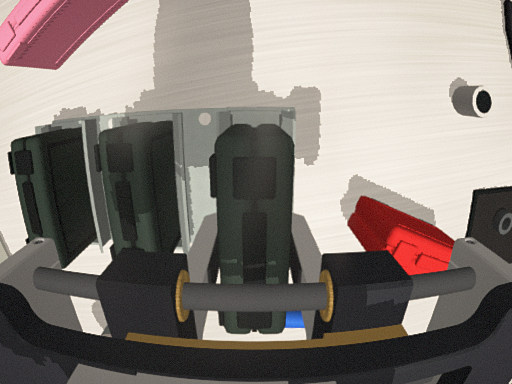

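The case is held squarely above its slot, with its top at columns 216–294, and it hasn't rotated in the grip. I'll lower it.

arm_command --steps '[[[-0.1, 0.1, -2, 0, 0.006, 0.004, 0], [0, 0, -1.5, 0, 0, 0, 0], [0, 0, -0.8, 0, 0, 0, 0], [0, 0, 0, 0, 0, 0, 0], [0, 0, 0, 0, 0, 0, 0]]]'

```text
clock: 13.25
tool_pos: [0.4869, -0.1003, 0.0685]
ee_rot: [0.079, 0.997, -0.002, 0.005]
ft_force: [-0.3, 0.3, -5.2]
gripper_width: 0.0376
```

```bash
python3 dl.py 0.4833 -0.0994 0.0504 -0.156
```

```text
13.25 cm [-0.36  0.09 -1.81] rot [0.004 0.01  0.002] F [-0.3  0.3 -5.2] 0.037570256189342496
```

arm_command --steps '[[[-0.4, 0.1, 0, 0, 0.01, 0, 0], [0, 0, 0, 0, 0, 0, 0], [-0.1, 0, -1, 0, 0, 0, 0], [0, 0, -0.4, 0, 0, 0, 0], [0, 0, 0, 0, 0, 0, 0], [0, 0, 0, 0, 0, 0, 0]]]'

```text
clock: 13.85
tool_pos: [0.483, -0.0993, 0.0544]
ee_rot: [0.079, 0.997, -0.002, 0.001]
ft_force: [0.3, -1.2, -5.1]
gripper_width: 0.0379
```

```bash
python3 dl.py 0.4833 -0.0994 0.0504 -0.156
```

```text
13.85 cm [ 0.03 -0.01 -0.4 ] rot [0.005 0.003 0.001] F [ 0.3 -1.2 -5.1] 0.03790003962608107
```

arm_command --steps '[[[0, 0, -0.4, 0, 0, 0, 0], [0, 0, -0.2, 0, 0, 0, 0], [0, 0, 0, 0, 0, 0, 0], [0, 0, 0, 0, 0, 0, 0]]]'

```text
clock: 14.25
tool_pos: [0.4863, -0.1, 0.05]
ee_rot: [0.079, 0.997, -0.002, 0.005]
ft_force: [-0.4, -0.9, -5.3]
gripper_width: 0.0376
```

```bash
python3 dl.py 0.4833 -0.0994 0.0504 -0.156
```

```text
14.25 cm [-0.3   0.06  0.04] rot [0.006 0.009 0.002] F [-0.4 -0.9 -5.3] 0.037607431046272684
```

arm_command --steps '[[[-0.2, 0.1, -0.4, 0, 0.008, 0, 0], [0, 0, 0, 0, 0, 0, 0], [0, 0, 0, 0, 0, 0, 0]]]'

```text
clock: 14.55
tool_pos: [0.488, -0.1005, 0.0505]
ee_rot: [0.079, 0.997, -0.003, 0.005]
ft_force: [-0.1, 0.1, -4.9]
gripper_width: 0.0376
```

arm_command --steps '[[[-0.5, 0.1, -0.5, 0, 0.01, 0, 0], [-0.3, 0, -0.3, 0, 0, 0, 0], [0, 0, 0, 0, 0, 0, 0]]]'

```text
clock: 14.85
tool_pos: [0.4879, -0.1004, 0.0496]
ee_rot: [0.08, 0.997, -0.004, 0.008]
ft_force: [-0.3, 0.5, -6.3]
gripper_width: 0.0376
```

```bash
python3 dl.py 0.4833 -0.0994 0.0504 -0.156
```

```text
14.85 cm [-0.46  0.1   0.08] rot [0.009 0.016 0.003] F [-0.3  0.5 -6.3] 0.03759064659596213
```

arm_command --steps '[[[-0.8, 0.1, -0.3, 0, 0.03, 0, 0], [0, 0, 0, 0, 0, 0, 0]]]'

```text
clock: 15.05
tool_pos: [0.4863, -0.1002, 0.049]
ee_rot: [0.08, 0.997, -0.005, -0.001]
ft_force: [-0.7, -0.5, -5.0]
gripper_width: 0.0377
```

```bash
python3 dl.py 0.4833 -0.0994 0.0504 -0.156; python3 dl.py 0.4833 -0.0994 0.0504 -0.156
```

```text
15.05 cm [-0.3   0.08  0.14] rot [ 0.011 -0.002  0.004] F [-0.7 -0.5 -5. ] 0.03766192890192572
15.05 cm [-0.3   0.08  0.14] rot [ 0.011 -0.002  0.004] F [-0.7 -0.5 -5. ] 0.03766192890192572
```

arm_command --steps '[[[-0.4, 0.1, -0.5, 0.01, 0, 0, 0], [-0.1, 0, -0.3, 0, 0, 0, 0], [0, 0, 0, 0, 0, 0, 0]]]'

```text
clock: 15.35
tool_pos: [0.4871, -0.1005, 0.0481]
ee_rot: [0.08, 0.997, -0.001, 0.005]
ft_force: [0.2, -1.1, -5.1]
gripper_width: 0.0377
```

```bash
python3 dl.py 0.4833 -0.0994 0.0504 -0.156
```

```text
15.35 cm [-0.38  0.11  0.23] rot [0.002 0.01  0.004] F [ 0.2 -1.1 -5.1] 0.037670918295612664
```

arm_command --steps '[[[-0.6, 0.1, -0.5, 0, 0.015, 0, 0], [-0.2, 0, -0.4, 0, 0, 0, 0], [-0.2, 0, -0.2, 0, 0, 0, 0]]]'

```text
clock: 15.65
tool_pos: [0.4869, -0.1006, 0.0468]
ee_rot: [0.08, 0.997, -0.001, 0.008]
ft_force: [1.5, 0.9, 12.9]
gripper_width: 0.0378
```

```bash
python3 dl.py 0.4833 -0.0994 0.0504 -0.156
```

```text
15.65 cm [-0.36  0.12  0.36] rot [0.003 0.015 0.004] F [ 1.5  0.9 12.9] 0.03783502342943449
```

arm_command --steps '[[[0, 0, 0.1, 0, 0, 0, 1], [0, 0, 0, 0, 0, 0, 1], [0, 0, 0, 0, 0, 0, 1], [0, 0, 0, 0, 0, 0, 1], [0, 0, 0, 0, 0, 0, 1], [0, 0, 3, 0, 0, 0, 1], [0, 0, 4, 0, 0, 0, 1], [0, 0, 4, 0, 0, 0, 1], [-0.5, -3, 1, 0, 0, 0, 1], [-0.5, -3, 0, 0, 0, 0, 1], [0, 0, 0, 0, 0, 0, 1]]]'

```text
clock: 16.75
tool_pos: [0.4722, -0.1606, 0.1671]
ee_rot: [0.078, 0.997, -0.001, 0.002]
ft_force: [0.5, -0.2, 0.2]
gripper_width: 0.0941
```

```bash
python3 - <<'E'
from h import *
s=readout.read_state();d=save("wrist","pics/w3.png");import pickle;pickle.dump((s,d),open("w3.pkl","wb"))
E
python3 dl.py .4666 -.1936 .15 -.159
```

```text
16.8 cm [-0.6  -3.53 -1.68] rot [ 0.001  0.002 -0.004] F [-0.5  0.7 -0.1] 0.09390679446922796
```

View pics/w3.png

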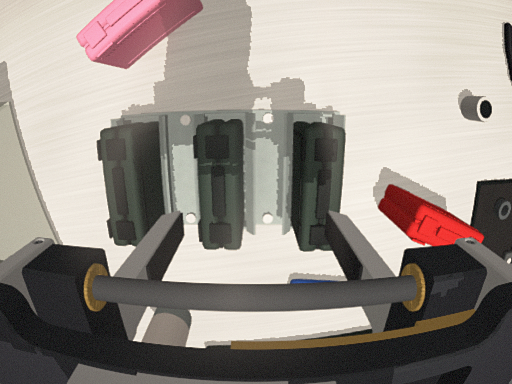

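The left case stands back in its slot (columns 293–345) and the middle one is next (195–243).

arm_command --steps '[[[-0.4, -3, -1, 0, 0, 0, 1], [-0.4, -1, -1, 0, 0, 0, 1], [-0.1, 0, -3, 0, 0, 0, 1], [-0.1, 0, -3, 0, 0, 0, 1], [-0.2, 0, -1.3, 0, 0, 0, 1], [0, 0, 0, 0, 0, 0, 1]]]'

```text
clock: 17.4
tool_pos: [0.46, -0.1906, 0.0675]
ee_rot: [0.074, 0.997, 0.003, -0.001]
ft_force: [-0.3, -0.2, -0.6]
gripper_width: 0.0939
```

```bash
python3 dl.py .4666 -.1936 .05 -.159
```

```text
17.4 cm [ 0.66 -0.3  -1.75] rot [-0.007 -0.001 -0.011] F [-0.3 -0.2 -0.6] 0.09392553591941175
```

arm_command --steps '[[[0.5, -0.2, -1, 0, 0, -0.01, 1], [0.1, -0.1, -0.9, 0, 0, 0, 1], [0, 0, 0, 0, 0, 0, 1]]]'

```text
clock: 17.7
tool_pos: [0.4674, -0.1916, 0.0471]
ee_rot: [0.078, 0.997, 0.004, -0.001]
ft_force: [0.4, 0.2, 0.3]
gripper_width: 0.0941
```

```bash
python3 dl.py .4666 -.1936 .05 -.159
```

```text
17.7 cm [-0.08 -0.2   0.29] rot [-0.008 -0.001 -0.002] F [0.4 0.2 0.3] 0.094135856635487
```

arm_command --steps '[[[0, -0.2, 0, -0.008, 0, 0, 0], [0, 0, 0, 0, 0, 0, 0], [0, 0, 0, 0, 0, 0, 0], [0, 0, 0, 0, 0, 0, 0], [0, 0, 0, 0, 0, 0, 0], [0, 0, 0, 0, 0, 0, 0], [0, 0, 0, 0, 0, 0, 0], [0, 0, 0, 0, 0, 0, 0], [0, 0, 0, 0, 0, 0, 0]]]' --force 50

```text
clock: 18.6
tool_pos: [0.469, -0.1934, 0.0491]
ee_rot: [0.078, 0.997, -0.0, 0.002]
ft_force: [-0.1, 0.0, -0.7]
gripper_width: 0.0376
```

arm_command --steps '[[[0.1, 0, 1, 0, 0, 0, 0], [0.2, 0, 2, 0, 0, 0, 0], [0.2, 0, 3, 0, 0, 0, 0], [0.2, 0, 4, 0, 0, 0, 0], [0.3, 0, 4, 0, 0, 0, 0], [0.3, 0, 3, 0, 0, 0, 0], [2, -0.3, 0, 0, -0.06, 0, 0], [0, 0, 0, 0, -0.06, 0, 0], [0, 0, 0, 0, 0, 0, 0], [0, 0, 0, 0, 0, 0, 0], [0, 0, 0, 0, 0, 0, 0], [0, 0, 0, 0, 0, 0, 0]]]'

```text
clock: 19.8
tool_pos: [0.4945, -0.1956, 0.2256]
ee_rot: [0.079, 0.995, 0.005, 0.055]
ft_force: [0.3, -0.2, -4.1]
gripper_width: 0.0378
```

```bash
python3 st.py
```

```text
19.95 [ 0.4947 -0.1957  0.2256] [0.0787 0.9954 0.0049 0.055 ] w 0.0378
F [ 0.27  0.08 -4.43] [0.19 0.25 0.35] T [0.015 0.133 0.028] [0.007 0.015 0.043] Ttool [ 0.003  0.134 -0.026]
```

arm_command --steps '[[[0, 0, 0, 0, 0.11, 0, 0], [0, 0, 0, 0, 0.11, 0, 0], [0, 0, 0, 0, 0.02, 0, 0], [0, 0, 0, 0, 0, 0, 0], [0, 0, 0, 0, 0, 0, 0], [0, 0, 0, 0, 0, 0, 0], [0, 0, 0, 0, 0, 0, 0], [0, 0, 0, 0, 0, 0, 0]]]'

```text
clock: 20.8
tool_pos: [0.4928, -0.1956, 0.2248]
ee_rot: [0.08, 0.994, -0.005, -0.069]
ft_force: [-0.7, -0.5, -5.5]
gripper_width: 0.0378
```

```bash
python3 st.py
```

```text
20.95 [ 0.4931 -0.1956  0.2248] [ 0.08    0.9944 -0.0051 -0.0688] w 0.0379
F [-0.13 -0.26 -4.92] [0.46 0.22 0.72] T [-0.012 -0.239  0.009] [0.006 0.037 0.047] Ttool [-0.025 -0.238 -0.007]
```

arm_command --steps '[[[0, 0, 0, 0, -0.07, 0, 0], [0, 0, 0, 0, -0.05, 0, 0], [0, 0, 0, 0, 0, 0, 0], [0, 0, 0, 0, 0, 0, 0], [0, 0, 0, 0, 0, 0, 0], [0, 0, 0, 0, 0, 0, 0]]]'

```text
clock: 21.6
tool_pos: [0.4938, -0.1954, 0.2247]
ee_rot: [0.08, 0.997, -0.0, -0.008]
ft_force: [0.3, 0.4, -4.1]
gripper_width: 0.0377
```

```bash
python3 st.py
```

```text
21.75 [ 0.4936 -0.1953  0.2246] [ 7.970e-02  9.968e-01 -2.000e-04 -8.500e-03] w 0.0379
F [ 0.19 -0.12 -4.66] [0.21 0.42 0.39] T [ 0.021 -0.001  0.006] [0.027 0.027 0.007] Ttool [-0.02   0.003 -0.006]
```

arm_command --steps '[[[0, 0, 0, 0, -0.06, 0, 0], [0, 0, 0, 0, -0.06, 0, 0], [0, 0, 0, 0, 0, 0, 0], [0, 0, 0, 0, 0, 0, 0], [0, 0, 0, 0, 0, 0, 0], [0, 0, 0, 0, 0, 0, 0], [0, 0, 0, 0, 0, 0, 0], [0, 0, 0, 0, 0.06, 0, 0], [0, 0, 0, 0, 0.05, 0, 0], [0, 0, 0, 0, 0, 0, 0], [0, 0, 0, 0, 0, 0, 0], [0, 0, 0, 0, 0, 0, 0]]]'

```text
clock: 23.0
tool_pos: [0.4968, -0.1948, 0.2238]
ee_rot: [0.078, 0.997, -0.0, -0.004]
ft_force: [0.0, -0.0, -4.4]
gripper_width: 0.0377
```

```bash
python3 st.py
```

```text
23.15 [ 0.4964 -0.195   0.2239] [ 7.850e-02  9.969e-01 -3.000e-04 -4.500e-03] w 0.0379
F [-0.18 -0.21 -4.72] [0.44 0.31 0.32] T [-0.028 -0.074 -0.018] [0.032 0.034 0.031] Ttool [ 0.016 -0.078  0.018]
```

The middle case's moment shifts by about 0.10 N·m between ends, where the left case's didn't move. I'll confirm with stronger tips and proper shaking.

arm_command --steps '[[[2.5, -0.4, 0, 0, 0, 0, 0], [2.5, -0.4, 0, 0, 0, 0, 0], [-2.5, 0.4, 0, 0, 0, 0, 0], [-2.5, 0.4, 0, 0, 0, 0, 0], [2.5, -0.4, 0, 0, 0.1, 0, 0], [2.5, -0.4, 0, 0, 0.1, 0, 0], [0, 0, 0, 0, 0, 0, 0], [0, 0, 0, 0, 0, 0, 0], [0, 0, 0, 0, 0, 0, 0], [0, 0, 0, 0, 0, 0, 0], [0, 0, 0, 0, 0, 0, 0], [0, 0, 0, 0, 0, 0, 0]]]'

```text
clock: 24.4
tool_pos: [0.5227, -0.1994, 0.2178]
ee_rot: [0.083, 0.989, -0.004, -0.122]
ft_force: [0.2, 0.5, -5.1]
gripper_width: 0.0376
```

```bash
python3 st.py
```

```text
24.55 [ 0.523  -0.1993  0.2174] [ 0.083   0.989  -0.0036 -0.1222] w 0.0381
F [-0.05  0.28 -4.73] [0.32 0.39 0.41] T [-0.014 -0.421 -0.011] [0.017 0.022 0.028] Ttool [-0.058 -0.418  0.008]
```

arm_command --steps '[[[-2.5, 0.4, 0, 0, 0, 0, 0], [-2.5, 0.4, 0, 0, 0, 0, 0], [2.5, -0.4, 0, 0, -0.1, 0, 0], [2.5, -0.4, 0, 0, -0.1, 0, 0], [-2.5, 0.4, 0, 0, -0.1, 0, 0], [-2.5, 0.4, 0, 0, -0.1, 0, 0], [0, 0, 0, 0, 0, 0, 0], [0, 0, 0, 0, 0, 0, 0], [0, 0, 0, 0, 0, 0, 0], [0, 0, 0, 0, 0, 0, 0], [0, 0, 0, 0, 0, 0, 0], [0, 0, 0, 0, 0, 0, 0]]]'

```text
clock: 25.8
tool_pos: [0.4699, -0.1891, 0.2151]
ee_rot: [0.08, 0.994, 0.013, 0.079]
ft_force: [0.1, -0.3, -5.3]
gripper_width: 0.0373
```

```bash
python3 st.py
```

```text
25.95 [ 0.4691 -0.1889  0.2149] [0.0805 0.9935 0.0133 0.0789] w 0.0377
F [-0.07  0.24 -4.83] [0.26 0.4  0.29] T [-0.014  0.25  -0.006] [0.022 0.052 0.01 ] Ttool [0.055 0.244 0.007]
```

arm_command --steps '[[[0, 0, 0, 0, 0.12, 0, 0], [0, 0, 0, 0, 0.12, 0, 0]]]'

```text
clock: 26.2
tool_pos: [0.4631, -0.1897, 0.2152]
ee_rot: [0.085, 0.995, 0.003, -0.046]
ft_force: [0.1, -0.7, -4.6]
gripper_width: 0.0381
```

Run:
```python
from h import *
for i in range(24):
    s=readout.read_state();w=s["ee_rot"][3]
    t=R.from_quat(s["ee_rot"]).inv().apply(s["ft_torque"])[1]
    print(round(s["clock"],2),round(w,4),round(t-3.8*w,3));get_image("wrist")
```

```text
26.2 -0.0458 -0.143
26.25 -0.0472 -0.948
26.3 -0.0438 -0.115
26.35 -0.0435 -0.055
26.4 -0.0439 0.115
26.45 -0.0442 0.093
26.5 -0.0443 0.058
26.55 -0.0443 0.073
26.6 -0.0437 0.002
26.65 -0.0439 0.113
26.7 -0.044 0.058
26.75 -0.0441 0.08
26.8 -0.0442 0.077
26.85 -0.0442 0.064
26.9 -0.0443 0.004
26.95 -0.0444 0.056
27.0 -0.0444 0.029
27.05 -0.0444 0.026
27.1 -0.0444 0.047
27.15 -0.0445 0.069
27.2 -0.0445 0.057
27.25 -0.0445 0.014
27.3 -0.0445 -0.003
27.35 -0.0445 0.033
```

The deciding evidence: after tipping, the torque spikes hard (a knock at 26.25 s), and the offset then flips from about -0.06 to +0.05 N·m. That has now repeated three times, and the left case showed nothing like it. The middle case is the rattler, so I'll level it and carry it over the mat.

arm_command --steps '[[[1, 2, 1, 0, -0.05, 0, 0], [1.5, 3, 1, 0, -0.04, 0, 0], [1.5, 4, 1, 0, 0, 0, 0], [1.5, 4, 0.5, 0, 0, 0, 0], [1.5, 4, 0, 0, 0, 0, 0], [1.5, 4, 0, 0, 0, 0, 0], [1.5, 4, 0, 0, 0, 0, 0], [1.5, 4, 0, 0, 0, 0, 0], [1.5, 4, 0, 0, 0, 0, 0], [1.5, 4, 0, 0, 0, 0, 0], [1, 3, 0, 0, 0, 0, 0], [0, 0, 0, 0, 0, 0, 0]]]'

```text
clock: 28.6
tool_pos: [0.6169, 0.2263, 0.2489]
ee_rot: [0.087, 0.996, 0.008, -0.001]
ft_force: [0.3, 0.5, -5.2]
gripper_width: 0.0381
```

```bash
python3 dl.py .632 .251 .25 -.159
```

```text
28.6 cm [1.51 2.47 0.11] rot [-0.015 -0.001  0.016] F [ 0.3  0.5 -5.2] 0.03813863349098595
```

Time is left, so I'll repeat the level two-end test with longer averages while correcting the position.

```bash
sed -i 's/range(4)/range(20)/; s/^print("F".*/A=np.array(T);tt=Q.inv().apply(A)[:,1];print("Fz",np.mean(F,0)[2].round(2),"Ty",tt.mean().round(4),"se",(tt.std()\/4.4).round(4),"intercept",(tt.mean()-3.8*s["ee_rot"][3]).round(4))/' st.py
```

arm_command --steps '[[[0.7, 1.2, 0, 0, 0.1, 0, 0], [0.7, 1.2, 0, 0, 0.1, 0, 0], [0, 0, 0, 0, 0, 0, 0], [0, 0, 0, 0, 0, 0, 0], [0, 0, 0, 0, 0, 0, 0], [0, 0, 0, 0, 0, 0, 0], [0, 0, 0, 0, 0, 0, 0], [0, 0, 0, 0, -0.07, 0, 0], [0, 0, 0, 0, -0.07, 0, 0], [0, 0, 0, 0, -0.05, 0, 0], [0, 0, 0, 0, 0, 0, 0], [0, 0, 0, 0, 0, 0, 0]]]'

```text
clock: 29.8
tool_pos: [0.6221, 0.2462, 0.2483]
ee_rot: [0.087, 0.996, 0.004, -0.01]
ft_force: [0.3, -0.2, -4.7]
gripper_width: 0.0376
```

```bash
python3 st.py
```

```text
30.75 [0.6226 0.2463 0.2472] [ 0.0872  0.9961  0.0039 -0.0098] w 0.0375
Fz -4.89 Ty 0.0126 se 0.016 intercept 0.05
```

arm_command --steps '[[[0, 0, 0, 0, -0.1, 0, 0], [0, 0, 0, 0, -0.1, 0, 0], [0, 0, 0, 0, 0, 0, 0], [0, 0, 0, 0, 0, 0, 0], [0, 0, 0, 0, 0, 0, 0], [0, 0, 0, 0, 0, 0, 0], [0, 0, 0, 0, 0, 0, 0], [0, 0, 0, 0, 0.07, 0, 0], [0, 0, 0, 0, 0.07, 0, 0], [0, 0, 0, 0, 0.03, 0, 0], [0, 0, 0, 0, 0, 0, 0], [0, 0, 0, 0, 0, 0, 0]]]'

```text
clock: 32.0
tool_pos: [0.6289, 0.2448, 0.2466]
ee_rot: [0.089, 0.996, 0.005, 0.004]
ft_force: [-0.9, -0.1, -5.1]
gripper_width: 0.038
```

```bash
python3 st.py; python3 dl.py .632 .251 .25 -.159
```

```text
32.95 [0.6281 0.2451 0.2468] [0.0887 0.996  0.0052 0.0037] w 0.0376
Fz -4.75 Ty -0.0479 se 0.0081 intercept -0.0619
33.0 cm [0.39 0.59 0.31] rot [-0.01   0.008  0.019] F [-0.1  0.6 -4.7] 0.03761788833712749
```

Run:
```python
from h import *
save("scene","pics/s_end.png");save("top","pics/t_end.png");s=readout.read_state();print(s["tool_pos"],abs(s["joint_velocities"]).max(),s["gripper_width"])
```

```text
[0.62813075 0.24508209 0.24685153] 0.0016090368435449762 0.03759975622865855
```

View pics/s_end.png

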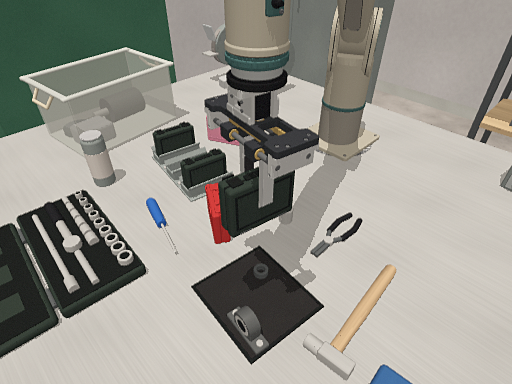

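View pics/t_end.png

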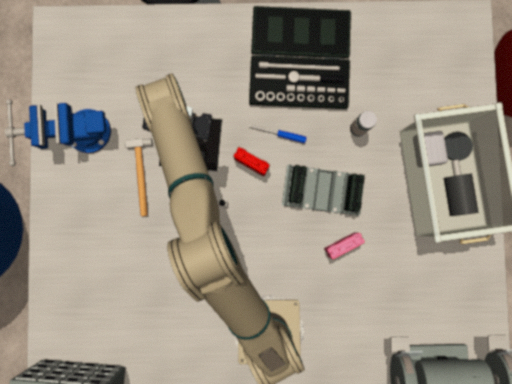

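The scene view shows the case held upright over the mat at about (257,203). The left and right cases are in the rack, the middle slot is empty, and the bystanders look unmoved. One last numeric check on the left case's seating, then I hand in.

Run:
```python
from h import *
import pickle
D=pickle.load(open("D0.pkl","rb"))
a=D["top"]["image"].astype(np.float32);b=cv2.imread("pics/t_end.png")[:,:,::-1].astype(np.float32)
for n,(x0,y0,x1,y1) in dict(left=(284,162,310,212),right=(340,170,366,218)).items():
    A,B=[np.ascontiguousarray(i[y0:y1,x0:x1].mean(2)) for i in(a,b)]
    print(n,cv2.phaseCorrelate(A,B,cv2.createHanningWindow(A.shape[::-1],cv2.CV_32F)),abs(A-B).mean())
sign_off()
```

```text
left ((0.9912048492060936, -0.5383449266260101), 0.9691109674948233) 5.995128
right ((0.33226756135011826, 0.04363944695912636), 1.0614356023293954) 2.4858441
the job is handed in; nothing more can be done
```

The middle case is the rattling one. It is handed in held upright and still over the rubber mat, with the quiet left case back in its slot. No verdict was reported.

- **Left case:** I lifted it, shook it lengthwise and tipped it both ways. The wrist moment showed nothing shifting inside, so I set it back down.
- **Middle case:** Tipping it both ways and shaking it moved the wrist moment by about 0.10–0.11 N·m every time, and a knock showed in the readings.
- **Right case:** I never lifted it, because the rattling case had already been found.

**Last checks:**
- **Hold:** The tool was about 7 mm level from my estimate of the mat's middle and 247 mm up, tilted about 1°. The grip was closed on the case at 38 mm, and the clock stood at about 33 s.
- **Scene:** The final pictures show the left and right cases standing in their slots and the middle slot empty. The bystanders looked unmoved in these pictures, but I did not measure them.

**What disagreed:**
- **Moment shift:** It came out below the 0.16 N·m expected for a 0.33 kg gear rolling 50 mm.
- **Left case position:** An image comparison puts it about 1 pixel sideways and half a pixel lengthwise (about 2–3 mm) from where it started. That is within the slot's play, and I did not check it more closely before handing in.

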